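# Door-stop kit: lean the level away and sort the stops by feel

### The job

We are making up a door-fitting kit on the locksmith's bench. Take the spirit level off the blue kit tray and lean it in its plywood rest, its foot down behind the stop strip and its top against the wall. Sort the loose brass door stops by how their rubber noses feel when pinched end to end: the ones with a soft, springy nose go into the kit tray, the ones gone hard go into the cardboard scrap box; leave everything else on the bench where it is.

Things in the scene. Friction and masses are not known exactly. Their poses are not given: they have to be found in the camera images.
- stop_a_mid (a point): centre of a door stop (None if absent), 16 mm above what it lies on; all look alike: brass body 32 x 32 mm, 28 long, with a black rubber nose 26 x 26 mm, 44 mm end to end, 0.1 kg. x axis along its length to the nose, z up as it lies. Pinched end to end, a soft nose gives 7 mm into the body under 6 N and springs back; a hard one gives under 2 mm. Looks, letter and weight tell nothing
- stop_b_mid (a point): centre of a door stop (None if absent), 16 mm above what it lies on; all look alike: brass body 32 x 32 mm, 28 long, with a black rubber nose 26 x 26 mm, 44 mm end to end, 0.1 kg. x axis along its length to the nose, z up as it lies. Pinched end to end, a soft nose gives 7 mm into the body under 6 N and springs back; a hard one gives under 2 mm. Looks, letter and weight tell nothing
- stop_c_mid (a point): centre of a door stop (None if absent), 16 mm above what it lies on; all look alike: brass body 32 x 32 mm, 28 long, with a black rubber nose 26 x 26 mm, 44 mm end to end, 0.1 kg. x axis along its length to the nose, z up as it lies. Pinched end to end, a soft nose gives 7 mm into the body under 6 N and springs back; a hard one gives under 2 mm. Looks, letter and weight tell nothing
- stop_d_mid (a point): centre of a door stop (None if absent), 16 mm above what it lies on; all look alike: brass body 32 x 32 mm, 28 long, with a black rubber nose 26 x 26 mm, 44 mm end to end, 0.1 kg. x axis along its length to the nose, z up as it lies. Pinched end to end, a soft nose gives 7 mm into the body under 6 N and springs back; a hard one gives under 2 mm. Looks, letter and weight tell nothing
- stop_e_mid (a point): centre of a door stop (None if absent), 16 mm above what it lies on; all look alike: brass body 32 x 32 mm, 28 long, with a black rubber nose 26 x 26 mm, 44 mm end to end, 0.1 kg. x axis along its length to the nose, z up as it lies. Pinched end to end, a soft nose gives 7 mm into the body under 6 N and springs back; a hard one gives under 2 mm. Looks, letter and weight tell nothing
- stop_f_mid (a point): centre of a door stop (None if absent), 16 mm above what it lies on; all look alike: brass body 32 x 32 mm, 28 long, with a black rubber nose 26 x 26 mm, 44 mm end to end, 0.1 kg. x axis along its length to the nose, z up as it lies. Pinched end to end, a soft nose gives 7 mm into the body under 6 N and springs back; a hard one gives under 2 mm. Looks, letter and weight tell nothing
- kit_tray: blue plastic kit tray, fixed, outside 170 (its x) x 220 (its y) x 22 mm high, walls and floor 5 mm, open at the top; origin at the centre of its underside, on the bench
- scrap_box: brown cardboard scrap box, fixed, outside 170 (its x) x 220 (its y) x 45 mm high, walls and floor 5 mm, open at the top; origin at the centre of its underside, on the bench
- level_mid (a point): centre of the spirit level: an aluminium bar 280 mm long (its x axis) x 40 mm wide (its y) x 20 mm thick (its z), 0.28 kg; at the start it lies flat across the kit tray, along the tray's y, on the rims, top face up. Either end may be its foot, either face may be up
- level_end_a (a point): centre of the level's end face at its +x end, 140 mm from its centre
- level_end_b (a point): centre of the level's end face at its -x end, 140 mm from its centre
- rest: fixed plywood rest, 110 mm wide (its y): base plate 8 mm thick, front stop strip 15 mm thick rising 18 mm above the plate, and a wall, top 240 mm above the bench. Origin on the bench under the strip's inner face, half-way across. x axis level from strip to wall, whose face is at x = 190 mm. A level with foot at the strip and top at the wall stands at about 52 degrees to the bench
- padlock: brass padlock, a bystander; origin at the centre of its underside
- cylinder: brass lock cylinder 62 mm long, a bystander; origin at the centre of its underside
- doorknob: brass door knob, a bystander; origin at the centre of its underside
Things that resemble listed ones, but are neither listed nor needed, are in the scene too. Leave any red or white look-alike of the part that bears stop_f_mid alone.

How it is judged (in metres and radians):
On the way:
1. the level has been let go leaning in its rest, foot behind the stop strip, top against the wall (((x of level_end_a in the frame of rest between -0.01 and 0.035 m and y of level_end_a in the frame of rest between -0.05 and 0.05 m and z of level_end_a in the frame of rest below 0.045 m and x of level_end_b in the frame of rest between 0.16 and 0.195 m and y of level_end_b in the frame of rest between -0.055 and 0.055 m and z of level_end_b in the frame of rest above 0.18 m) or (x of level_end_b in the frame of rest between -0.01 and 0.035 m and y of level_end_b in the frame of rest between -0.05 and 0.05 m and z of level_end_b in the frame of rest below 0.045 m and x of level_end_a in the frame of rest between 0.16 and 0.195 m and y of level_end_a in the frame of rest between -0.055 and 0.055 m and z of level_end_a in the frame of rest above 0.18 m)) and contact force between the fingers and level below 0.3 N and linear speed of level below 0.03 m/s), for 0.3 s.
At the end, for the whole second after the job is handed in: Level let go in its rest: centre of its lower end within 35 mm of the stop strip and below 45 mm, centre of its upper end within 30 mm of the wall and above 180 mm, both over the rest's width. Every soft stop at rest in the kit tray, every hard one in the scrap box, centres below 60 mm (all of step 1 and ((x of stop_a_mid in the frame of kit_tray between -0.072 and 0.072 m and y of stop_a_mid in the frame of kit_tray between -0.096 and 0.096 m and z of stop_a_mid in the frame of kit_tray between 0 and 0.06 m and value of joint stop_a_core below 0.0012 m) or (x of stop_a_mid in the frame of scrap_box between -0.072 and 0.072 m and y of stop_a_mid in the frame of scrap_box between -0.096 and 0.096 m and z of stop_a_mid in the frame of scrap_box between 0 and 0.06 m and value of joint stop_a_core above -0.0003 m)) and linear speed of each of stop_a, stop_b, stop_c, stop_d, stop_e, stop_f below 0.03 m/s and ((x of stop_b_mid in the frame of kit_tray between -0.072 and 0.072 m and y of stop_b_mid in the frame of kit_tray between -0.096 and 0.096 m and z of stop_b_mid in the frame of kit_tray between 0 and 0.06 m and value of joint stop_b_core below 0.0012 m) or (x of stop_b_mid in the frame of scrap_box between -0.072 and 0.072 m and y of stop_b_mid in the frame of scrap_box between -0.096 and 0.096 m and z of stop_b_mid in the frame of scrap_box between 0 and 0.06 m and value of joint stop_b_core above -0.0003 m)) and ((x of stop_c_mid in the frame of kit_tray between -0.072 and 0.072 m and y of stop_c_mid in the frame of kit_tray between -0.096 and 0.096 m and z of stop_c_mid in the frame of kit_tray between 0 and 0.06 m and value of joint stop_c_core below 0.0012 m) or (x of stop_c_mid in the frame of scrap_box between -0.072 and 0.072 m and y of stop_c_mid in the frame of scrap_box between -0.096 and 0.096 m and z of stop_c_mid in the frame of scrap_box between 0 and 0.06 m and value of joint stop_c_core above -0.0003 m)) and ((x of stop_d_mid in the frame of kit_tray between -0.072 and 0.072 m and y of stop_d_mid in the frame of kit_tray between -0.096 and 0.096 m and z of stop_d_mid in the frame of kit_tray between 0 and 0.06 m and value of joint stop_d_core below 0.0012 m) or (x of stop_d_mid in the frame of scrap_box between -0.072 and 0.072 m and y of stop_d_mid in the frame of scrap_box between -0.096 and 0.096 m and z of stop_d_mid in the frame of scrap_box between 0 and 0.06 m and value of joint stop_d_core above -0.0003 m)) and ((x of stop_e_mid in the frame of kit_tray between -0.072 and 0.072 m and y of stop_e_mid in the frame of kit_tray between -0.096 and 0.096 m and z of stop_e_mid in the frame of kit_tray between 0 and 0.06 m and value of joint stop_e_core below 0.0012 m) or (x of stop_e_mid in the frame of scrap_box between -0.072 and 0.072 m and y of stop_e_mid in the frame of scrap_box between -0.096 and 0.096 m and z of stop_e_mid in the frame of scrap_box between 0 and 0.06 m and value of joint stop_e_core above -0.0003 m)) and ((x of stop_f_mid in the frame of kit_tray between -0.072 and 0.072 m and y of stop_f_mid in the frame of kit_tray between -0.096 and 0.096 m and z of stop_f_mid in the frame of kit_tray between 0 and 0.06 m and value of joint stop_f_core below 0.0012 m) or (x of stop_f_mid in the frame of scrap_box between -0.072 and 0.072 m and y of stop_f_mid in the frame of scrap_box between -0.096 and 0.096 m and z of stop_f_mid in the frame of scrap_box between 0 and 0.06 m and value of joint stop_f_core above -0.0003 m))); the robot touches nothing.
It fails at once if the padlock was pushed more than 4 cm from its place (distance of padlock from where it was at the start of the episode above 0.04 m).
It fails at once if the lock cylinder was pushed more than 4 cm from its place (distance of cylinder from where it was at the start of the episode above 0.04 m).
It fails at once if the door knob was pushed more than 4 cm from its place (distance of doorknob from where it was at the start of the episode above 0.04 m).
Of stop_a, stop_b, stop_c, stop_d, stop_e, stop_f only 4 to 6 are there at a start; the rules pass over those that are not, and their reading is None.
At some moment in a run one of stop_a, stop_b, stop_c, stop_d, stop_e, stop_f may be knocked a few centimetres aside while the robot is not near it.
Once in a run the grip may slacken for a moment while it holds something.
It also fails if it takes over 210 s, if anything falls off the work surface, if the arm or the gripper's body presses on something with over 40 N, if the wrist force passes 120 N, or if a joint passes its speed limit or range.

### The arm

A 6-joint arm with a two-finger parallel gripper is mounted at the origin on the work surface. World frame = base frame: x ahead of the robot, y to its left, z up, the work surface at z = 0. Lengths are in mm, angles in rad, forces in N, time in s.
With the tool pointing down it reaches from about 300 to 875 mm from the base axis. Payload 6.4 kg.
Tool frame: the origin (TCP) lies midway between the tips of the shut fingers; the grasp point (between the pads) lies 19 mm behind it; z points along the fingers, y is the line along which they close (so a half turn about z gives the same grasp; the last joint's range is limited). The gripper opens to 85 mm and grips with 20 to 120 N. Pads are 22 mm wide; open, the fingers measure 114 mm over their backs; the gripper's body (76 mm by 85 mm) begins 54 mm behind the grasp point. The pads swing forward as they close: fully open they stand 13 mm farther back than shut.
Start: joints at [-1.32, 0.181, 1.607, -0, 1.354, -0.206], TCP at [253.637, -516.051, 231.288] pointing down, gripper open.
Joint ranges: [-2.99, 2.99], [-0.89, 2.07], [0.3, 2.58], [-1.14, 4.28], [0, 2.63], [-3.12, 3.12]. Speed limits (rad/s): [2.57, 2.57, 3.01, 3.14, 3.14, 3.14].

### API

Orientations are given as a unit quaternion [w, x, y, z].
In Python, from cell import bot gives the robot as it stands. The module is installed in compiled form; this text tells all that it offers. Calls block until the motion is done:
- bot.goto(position, orientation): joint-space move of the TCP to a pose.
- bot.move_linear(position, max_speed=150, frame=None, threshold=None): straight line of the TCP; frame=None keeps the orientation; max_speed is the mean speed in mm/s. With threshold (N) it stops when the force on the tool has changed by that much, and returns True; else False.
- bot.goto_joints(angles): joint-space move.
- bot.gripper_to(opening): opening from 0.0 (shut) to 1.0 (fully open); the grip force is fixed at half the most; returns when the fingers have stopped.
- bot.pause(seconds).
- bot.solve_ik(position, orientation): joint angles nearest the present ones, or None.
- bot.camera(name): name is "scene" or "top" or "wrist"; returns a dict with "img" (480x640x3 uint8, red, green, blue), "depth" (480x640 float32, mm along the optical axis (not along the pixel's ray), 0 where there is no reading), "K" (3x3 intrinsics, pixels), "dist" ([k1, k2, p1, p2, k3] as OpenCV has them; the pictures are not rectified), "rvec" (rotation vector, rad) and "tvec" (3), from world to camera coordinates, as OpenCV has them; the wrist camera has in their place "tool_from_camera" (4x4, takes a point from camera to tool coordinates, whose origin is the TCP and whose axes are the flange's). Camera axes: x right, y down, z forward; pixel columns grow to the right and rows downward; lengths in mm; the calibration is good to about 2 mm. A picture is of the moment at which its call begins: read the wrist's pose just before it.
A pose or a line that the arm cannot do raises bot.PlanningError and nothing moves.
- bot.sign_off(): hands the job in; it is judged then, once.
Readings, each from a call of its own:
- bot.current_time_s(): time.
- bot.current_joints(): joint angles.
- bot.current_qd(): joint speeds.
- bot.current_joint_efforts(): joint torques, N m.
- bot.current_tcp_pos(): TCP position.
- bot.current_tcp_rot(): TCP orientation.
- bot.current_wrist_force(): force on the tool from outside, world axes, zero at the start.
- bot.current_ft_torque(): the same for the moment, N m.
- bot.current_grip_width(): opening from 0.0 (shut) to 1.0 (fully open).
- bot.current_grip_force(): force on a finger pad.
Only numpy, scipy, OpenCV 4.12 (cv2) and the standard library are available. Lean on these libraries where they do the work, as an engineer would, in place of code of your own. Each camera call takes 0.05 s, during which the arm holds its last target. There are 200 camera calls.

## Working session

There is one attempt and no reset: what is moved stays moved. The work goes in short steps, each a Python script; the robot and the scene stay as the last script left them, time stands still between calls to the robot, and variables do not carry over. Pictures are saved under pics/ and viewed, at most 14 in all, crops included, and the job is handed in when it is done.

```bash
mkdir -p pics; python3 - <<'E'
from cell import bot
import cv2,numpy as np,pickle
for n in("scene","top"):
    c=bot.camera(n); cv2.imwrite(f"pics/{n}0.png",c["img"][:,:,::-1]); pickle.dump(c,open(f"{n}0.pkl","wb"))
    R=cv2.Rodrigues(np.array(c["rvec"],float))[0]; print(n,-R.T@np.array(c["tvec"]).ravel(),R[2],c["K"][0][0],c["dist"],(c["depth"]>0).mean())
print(bot.current_tcp_rot(),bot.current_grip_width(),bot.current_time_s())
E
```

```text
scene [1168.00015836  499.80714542  599.87490708] [-0.68991796 -0.49780218 -0.52555322] 447.6345876538682 [0.03546427 0.         0.         0.         0.        ] 0.9960091145833333
top [ 416.42939806  -21.26357074 1088.24496579] [ 0.07624974  0.02328294 -0.99681687] 443.9326541998109 [-0.07789471  0.          0.          0.          0.        ] 0.99603515625
[-7.82837091e-04  9.74030878e-01  2.26413860e-01 -8.94916245e-06] 1.0027880206277717 0.1
```

View pics/top0.png

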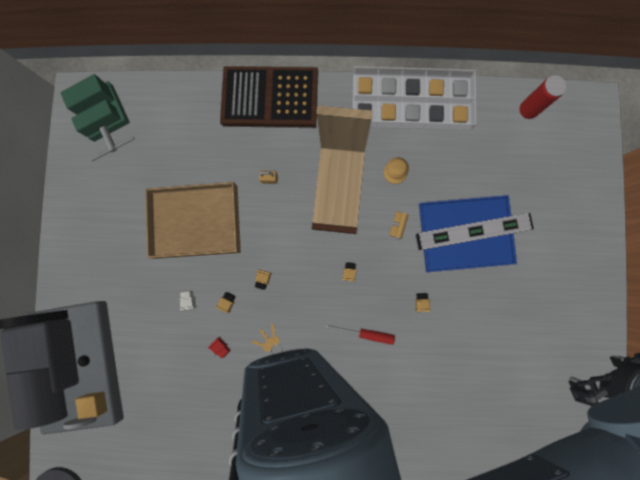

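View pics/scene0.png

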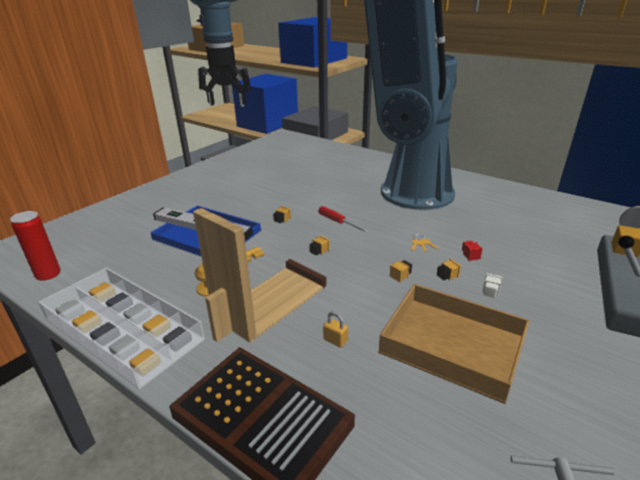

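The top view shows four brass stops with black noses at (263,279), (227,302), (349,271) and (423,302). The look-alikes are red (219,347) and white (186,300). The bystanders are the padlock (268,177), cylinder (398,225) and knob (396,170). The level lies on the tray at (475,231). The rest has its strip at (335,227) and its wall at (345,130).

```bash
cat > h.py <<'E'
import cv2,numpy as np,pickle
from scipy.spatial.transform import Rotation as Ro
def rays(c,px,Rt=None):
    """camera centre and world ray directions; Rt=(R,t) camera->world for the wrist"""
    n=cv2.undistortPoints(np.array(px,float).reshape(-1,1,2),np.array(c["K"],float),np.array(c["dist"],float)).reshape(-1,2)
    d=np.c_[n,np.ones(len(n))]
    if Rt is None:
        R=cv2.Rodrigues(np.array(c["rvec"],float))[0]; return -R.T@np.array(c["tvec"]).ravel(), d@R
    return Rt[1], d@Rt[0].T
def onz(c,px,z,Rt=None):
    o,d=rays(c,px,Rt); return o+d*((z-o[2])/d[:,2:3])
def cloud(c,Rt=None):
    v,u=np.mgrid[:480,:640]; o,d=rays(c,np.c_[u.ravel(),v.ravel()],Rt)
    return (o+d*c["depth"].reshape(-1,1)).reshape(480,640,3)
def q(R): x=R.as_quat(); return [x[3],x[0],x[1],x[2]]
def down(yaw): # tool down, closing line (tool y) at world angle yaw
    y=np.array([np.cos(yaw),np.sin(yaw),0]); z=np.array([0,0,-1.]); return Ro.from_matrix(np.c_[np.cross(y,z),y,z])
def stops(c,Rt=None,amin=40,ktop=32):
    """brass blobs with a black nose: list of (brass px, nose px, mid xy, yaw of nose)"""
    hsv=cv2.cvtColor(c["img"],cv2.COLOR_RGB2HSV); out=[]
    br=cv2.inRange(hsv,(12,120,90),(28,255,255)); bk=cv2.inRange(hsv,(0,0,0),(180,255,60))
    n,l,s,ce=cv2.connectedComponentsWithStats(br)
    for i in range(1,n):
        if s[i,4]<amin: continue
        r=max(s[i,2],s[i,3]); near=cv2.dilate((l==i).astype(np.uint8),np.ones((5,5)))
        m,l2,s2,c2=cv2.connectedComponentsWithStats(bk)
        ks=[k for k in set(l2[near>0])-{0} if .15*s[i,4]<s2[k,4]<1.5*s[i,4]]
        if not ks: continue
        k=max(ks,key=lambda k:s2[k,4])
        a=onz(c,[ce[i]],29,Rt)[0]; b=onz(c,[c2[k]],24,Rt)[0]; d=(b-a)[:2]; yaw=np.arctan2(d[1],d[0]); u=d/np.hypot(*d)
        pts=np.argwhere((l==i)|(l2==k))[:,::-1]
        w=onz(c,pts,ktop-4,Rt)[:,:2]; p=(w@u); v=w@[-u[1],u[0]]
        mid=u*(p.max()+p.min())/2+np.array([-u[1],u[0]])*(v.max()+v.min())/2
        out.append((ce[i].round(),s[i,4],c2[k].round(),s2[k,4],mid.round(1),round(yaw,2),round(np.ptp(p)),round(np.ptp(v))))
    return out
def wpose(bot):
    w=bot.current_tcp_rot(); return Ro.from_quat([w[1],w[2],w[3],w[0]]).as_matrix(),np.array(bot.current_tcp_pos())
def wrist(bot,name=None):
    R,p=wpose(bot); c=bot.camera("wrist"); T=np.array(c["tool_from_camera"])
    if name: cv2.imwrite(f"pics/{name}.png",c["img"][:,:,::-1])
    return c,(R@T[:3,:3],R@T[:3,3]+p)
E
python3 - <<'E'
from h import *
np.set_printoptions(suppress=True,precision=1)
c=pickle.load(open("top0.pkl","rb")); P=cloud(c); hsv=cv2.cvtColor(c["img"],cv2.COLOR_RGB2HSV)
for s in stops(c): print(*s)
def rect(w,name):
    (x,y),(a,b),t=cv2.minAreaRect(w[:,:2].astype(np.float32)); print(name,(round(x,1),round(y,1)),round(a),round(b),round(t,1))
print("bench z",P[250:260,260:300,2].mean())
v,u=np.mgrid[:480,:640]
blue=(cv2.inRange(hsv,(105,120,60),(125,255,255))>0)&(v>185)&(v<280)&(u>410)&(u<540)
rect(onz(c,np.argwhere(blue)[:,::-1],20),"tray")
roi=(v>200)&(v<260)&(u>405)&(u<545)
m=roi&(P[...,2]>32)&(P[...,2]<52); rect(P[m],"level cloud"); print(np.median(P[m][:,2]))
lv=roi&(hsv[...,1]<60)&(hsv[...,2]>110)&(P[...,2]>30); rect(onz(c,np.argwhere(lv)[:,::-1],42),"level grey")
m=(v>180)&(v<262)&(u>140)&(u<245)&(P[...,2]>36); rect(P[m],"box")
m=(v>95)&(v<240)&(u>300)&(u<380)
w=m&(P[...,2]>225); rect(P[w],"wall top"); print(np.median(P[w][:,2]))
w=m&(v>180)&(P[...,2]>20)&(P[...,2]<35)&(hsv[...,2]<110); rect(P[w],"strip"); print(np.median(P[w][:,2]))
w=m&(P[...,2]>3)&(P[...,2]<14); rect(P[w],"plate")
E
```

```text
[633. 246.] 2485 [613. 392.] 2950 [ 424.7 -713.8] 3.0 678 192
[349. 274.] 113 [350. 265.] 48 [435.9 -50.9] -0.13 40 25
[262. 277.] 129 [260. 285.] 50 [409.3 158.5] 2.89 40 28
[224. 304.] 123 [229. 297.] 67 [354.9 242. ] -0.46 42 28
[422. 305.] 133 [422. 296.] 61 [ 367.7 -226.2] 0.03 40 26
bench z 2.6317547755317956
tray (535.0, -335.5) 167 220 6.5
level cloud (538.5, -347.6) 41 283 11.9
41.87900221934535
level grey (523.4, -342.5) 107 306 2.9
box (539.2, 213.6) 489 205 85.1
wall top (586.8, -14.1) 108 338 85.1
239.54219725436116
strip (539.4, -12.3) 109 15 85.7
25.444175335917862
plate (696.6, -21.6) 364 196 0.8
```

```bash
cat >> h.py <<'E'
REST=np.array([546.9,-12.9]); RY=np.radians(-4.3); LEV=np.array([538.5,-347.6]); LYAW=np.radians(11.9)
ex=np.array([np.cos(RY),np.sin(RY),0]); ey=np.array([-np.sin(RY),np.cos(RY),0]); ez=np.array([0,0,1.])
def lean(s,t): # tool tilted t from vertical toward the wall
    z=np.sin(t)*ex-np.cos(t)*ez; y=s*ey; return Ro.from_matrix(np.c_[np.cross(y,z),y,z])
def restp(x,y,z): return np.r_[REST,0]+x*ex+y*ey+z*ez
E
python3 - <<'E'
from h import *
from cell import bot
np.set_printoptions(suppress=True,precision=2)
c=pickle.load(open("top0.pkl","rb")); P=cloud(c)
print(onz(c,[(147,187),(236,183),(239,256),(149,258)],45).round())
def big(m,z,name):
    n,l,s,_=cv2.connectedComponentsWithStats(m.astype(np.uint8)); k=1+s[1:,4].argmax()
    print(name,cv2.minAreaRect(P[l==k][:,:2].astype(np.float32)),np.median(P[l==k][:,2]))
v,u=np.mgrid[:480,:640]
big((v>95)&(v<240)&(u>300)&(u<380)&(P[...,2]>228)&(P[...,2]<252),0,"walltop")
big((v>178)&(v<265)&(u>138)&(u<248)&(P[...,2]>36)&(P[...,2]<56),0,"box rim")
t=np.radians(52)
for s in(1,-1):
    for a in(LYAW,LYAW+np.pi):
        R=lean(s,t); z=R.as_matrix()[:,2]
        print(s,a,bot.solve_ik(list(np.r_[LEV,120]),q(down(a))),bot.solve_ik(list(restp(94,0,124.5)+16*z),q(R)))
E
```

```text
[[626. 446.  45.]
 [639. 226.  45.]
 [464. 211.  45.]
 [453. 431.  45.]]
walltop ((745.115234375, -27.654624938964844), (108.43574523925781, 20.665576934814453), 85.2746810913086) 239.42002665167274
box rim ((549.2236328125, 335.4255065917969), (171.28941345214844, 222.08203125), 5.3762922286987305) 43.97785747277874
1 0.20769418098732523 [-0.76  0.44  1.52 -0.    1.19 -0.97] [-0.3   0.21  2.17  2.2   0.22  2.36]
1 3.3492868345771183 [-0.76  0.44  1.52 -0.    1.19  2.18] [-0.3   0.21  2.17  2.2   0.22  2.36]
-1 0.20769418098732523 [-0.76  0.44  1.52 -0.    1.19 -0.97] [-0.3   0.21  2.17  2.2   0.22 -0.78]
-1 3.3492868345771183 [-0.76  0.44  1.52 -0.    1.19  2.18] [-0.3   0.21  2.17  2.2   0.22 -0.78]
```

```bash
cat >> h.py <<'E'
def lev(x,z): x=np.array(x,float); z=np.array(z,float); return np.c_[x,np.cross(z,x),z]
def tool(L,s,d): # tool in level frame: z = -n tilted by d toward the foot (-x)
    z=np.cos(d)*-L[:,2]-np.sin(d)*L[:,0]; y=s*L[:,1]; return Ro.from_matrix(np.c_[np.cross(y,z),y,z])
A=np.radians(52)
def leanL(a=A): return lev(np.cos(a)*ex+np.sin(a)*ez,-np.sin(a)*ex+np.cos(a)*ez)
def flatL(k,up=0): # k=0: top end toward LYAW+90 (+y), k=1 toward -y
    b=LYAW+np.pi/2+k*np.pi; return lev([np.cos(b),np.sin(b),0],[0,0,1])
E
python3 - <<'E'
from h import *
from cell import bot
np.set_printoptions(suppress=True,precision=2)
for dd in (0,15,25):
  d=np.radians(dd)
  for s in(1,-1):
    for k in (0,1):
        Rp=tool(flatL(k),s,d); Rl=tool(leanL(),s,d)
        f=lambda p,R:bot.solve_ik(list(np.array(p)+16*R.as_matrix()[:,2]),q(R))
        print(dd,s,k,f(np.r_[LEV,32],Rp),f(restp(94,0,124.5),Rl))
E
```

```text
0 1 0 [-0.76  0.58  1.55 -0.    1.01  2.18] [-0.3   0.21  2.17  2.2   0.22  2.36]
0 1 1 [-0.76  0.58  1.55 -0.    1.01 -0.97] [-0.3   0.21  2.17  2.2   0.22  2.36]
0 -1 0 [-0.76  0.58  1.55 -0.    1.01 -0.97] [-0.3   0.21  2.17  2.2   0.22 -0.78]
0 -1 1 [-0.76  0.58  1.55 -0.    1.01  2.18] [-0.3   0.21  2.17  2.2   0.22 -0.78]
15 1 0 [-0.68  0.5   1.7  -0.24  0.75  2.42] [-0.27  0.19  2.02  0.39  0.31 -2.11]
15 1 1 [-0.82  0.7   1.38  0.14  1.29 -1.08] [-0.27  0.19  2.02  0.39  0.31 -2.11]
15 -1 0 [-0.68  0.5   1.7  -0.24  0.75 -0.73] [-0.27  0.19  2.02  0.39  0.31  1.03]
15 -1 1 [-0.82  0.7   1.38  0.14  1.29  2.06] [-0.27  0.19  2.02  0.39  0.31  1.03]
25 1 0 [-0.62  0.49  1.78 -0.52  0.61  2.7 ] [-0.26  0.23  1.9   0.16  0.55 -1.86]
25 1 1 [-0.86  0.79  1.26  0.21  1.48 -1.13] [-0.26  0.23  1.9   0.16  0.55 -1.86]
25 -1 0 [-0.62  0.49  1.78 -0.52  0.61 -0.44] [-0.26  0.23  1.9   0.16  0.55  1.28]
25 -1 1 [-0.86  0.79  1.26  0.21  1.48  2.02] [-0.26  0.23  1.9   0.16  0.55  1.28]
```

```bash
cat > pick.py <<'E'
from h import *
from cell import bot
np.set_printoptions(suppress=True,precision=1)
d=np.radians(25); Rp=tool(flatL(1),1,d); p=np.r_[LEV,32]+16*Rp.as_matrix()[:,2]
bot.goto(list(p+[0,0,150]),q(Rp))
bot.move_linear(list(p+[0,0,40]),150)
print("touch",bot.move_linear(list(p),60,threshold=15))
bot.gripper_to(0.0); print("w",bot.current_grip_width(),bot.current_grip_force())
bot.move_linear(list(p+[0,0,160]),120)
print("w",bot.current_grip_width(),bot.current_grip_force(),bot.current_time_s(),bot.current_wrist_force())
c=bot.camera("scene"); cv2.imwrite("pics/s1.png",c["img"][:,:,::-1])
E
python3 pick.py
```

```text
touch False
w 0.45905272616171466 61.325719356536865
w 0.4624633868476461 60.84932327270508 5.05 [ 1.   0.5 -2.6]
```

View pics/s1.png

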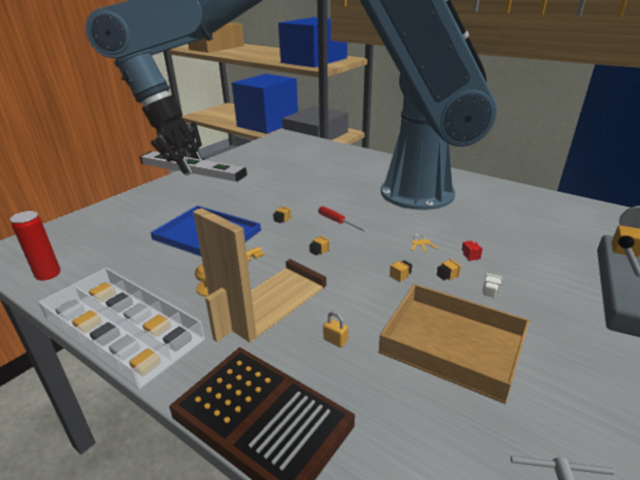

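The gripper holds the level flat at about (195,165). Next I bring it to hover over the rest and check it.

```bash
cat > hover.py <<'E'
from h import *
from cell import bot
np.set_printoptions(suppress=True,precision=1)
d=np.radians(25); a=np.radians(56); Rl=tool(leanL(a),1,d); z=Rl.as_matrix()[:,2]
P=lambda dz,dx=0: list(restp(92.6+dx,0,129.7+dz)+16*z)
bot.goto(P(170),q(Rl)); bot.move_linear(P(45),120)
print(bot.current_grip_width(),bot.current_grip_force(),bot.current_tcp_pos(),bot.current_time_s())
im=[]
for n in("scene","top"):
    c=bot.camera(n); pickle.dump(c,open(n+"2.pkl","wb")); im.append(c["img"])
cv2.imwrite("pics/h2.png",np.hstack([cv2.resize(im[0][150:370,100:400],(400,293)),cv2.resize(im[1][80:300,250:550],(400,293))])[:,:,::-1])
E
python3 hover.py
```

```text
0.4581776968494259 67.15188503265381 [648.1 -20.7 162. ] 7.6417
```

View pics/h2.png

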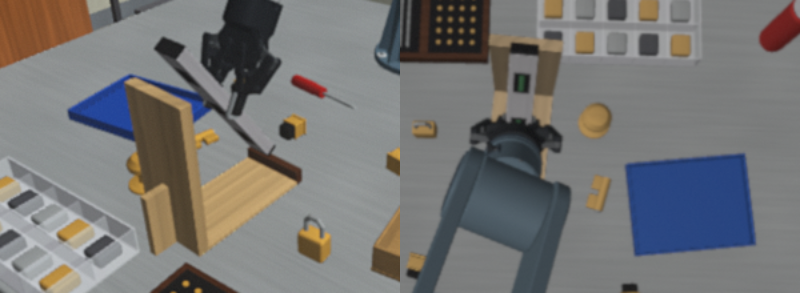

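The crop shows the level tilted and held above the rest: its top end is at (170,45) in the left half, just in front of the wall, and its foot is at (265,150) near the strip. I check the foot and top numerically from depth.

```bash
cat > chk.py <<'E'
from h import *
np.set_printoptions(suppress=True,precision=1)
def prof(c,foot_z,L=280):
    P=cloud(c).reshape(-1,3); r=P-np.r_[REST,0]; x,y,z=r@ex,r@ey,r[:,2]
    s=x*np.cos(A)+z*np.sin(A); n=-x*np.sin(A)+z*np.cos(A)
    return x,y,z,s,n
if __name__=="__main__":
    import sys
    f=sys.argv[1]; dz=float(sys.argv[2]); a=np.radians(float(sys.argv[3])); c=pickle.load(open(f,"rb")); x,y,z,_,_=prof(c,0)
    hsv=cv2.cvtColor(c["img"],cv2.COLOR_RGB2HSV).reshape(-1,3)
    cx,cz=float(sys.argv[4]),float(sys.argv[5])+dz
    s=(x-cx)*np.cos(a)+(z-cz)*np.sin(a); n=-(x-cx)*np.sin(a)+(z-cz)*np.cos(a)
    k=(abs(s)<165)&(abs(n)<28)&(abs(y)<40)&(hsv[:,1]<70)
    print(k.sum(),"s",np.percentile(s[k],[0,2,98,100]),"y",np.percentile(y[k],[2,50,98]))
    for lo in range(-150,150,30):
        j=k&(s>=lo)&(s<lo+30)
        if j.sum()>5: print(lo,j.sum(),np.percentile(n[j],[5,50,95]),np.median(y[j]))
E
python3 chk.py scene2.pkl 45 56 92.6 129.7
```

```text
2031 s [-138.1 -125.4  143.4  144.8] y [-19.6  18.7  32.9]
-150 63 [-8.6 -3.5  9. ] 18.759000942676657
-120 126 [-8.6 -3.5  9.9] 18.84405413086826
-90 136 [-8.8 -4.2 10. ] 19.019895492925208
-60 151 [-8.5 -3.8  9.6] 18.94113937784918
-30 114 [-9.2 -7.3  8.6] 18.827438701962897
0 414 [-10.1   4.3  26.6] 23.272250519797737
30 190 [-8.5 -4.2  9.8] 18.88554988887729
60 211 [-9.1 -3.8  9.7] 18.83919673361262
90 247 [-9.6 -4.3  9.3] 18.84835503952342
120 379 [-9.4 -1.5  9.2] 8.889528440499669
```

```bash
cat > lower.py <<'E'
from h import *
from cell import bot
np.set_printoptions(suppress=True,precision=1)
d=np.radians(25); a=np.radians(56); Rl=tool(leanL(a),1,d); z=Rl.as_matrix()[:,2]
P=lambda dz,dx=0: np.array(restp(92.6+dx,0,129.7+dz)+16*z)
print(bot.move_linear(list(P(10)),100,threshold=12),bot.move_linear(list(P(-6)),25,threshold=4))
print("dz",bot.current_tcp_pos()[2]-P(0)[2],bot.current_wrist_force(),bot.current_grip_width())
bot.gripper_to(1.0); bot.pause(0.5)
p=np.array(bot.current_tcp_pos()); print(bot.current_wrist_force())
bot.move_linear(list(p-90*z),120)
p=np.array(bot.current_tcp_pos()); bot.move_linear([p[0]-60,p[1],330],200)
bot.goto([420,-60,330],q(down(0)))
for n in("scene","top"):
    c=bot.camera(n); pickle.dump(c,open(n+"3.pkl","wb")); cv2.imwrite(f"pics/{n}3.png",c["img"][:,:,::-1])
print(bot.current_time_s())
for s in stops(c): print(*s)
E
python3 lower.py; python3 chk.py scene3.pkl 0 52 94 124.5 | head -3
```

```text
False True
dz -1.25527353916884 [2.  0.3 4.2] 0.4538719437593769
[ 0.7 -0.6  0.1]
12.9833
[262. 277.] 128 [260. 285.] 49 [409.3 158.4] 2.91 40 28
[224. 304.] 123 [229. 297.] 65 [354.9 242. ] -0.46 42 28
1291 s [-148.3 -142.8  145.9  152.6] y [-17.4  19.2  22. ]
-150 95 [-14.2   9.8  26. ] 17.618518222980203
-120 96 [-13.9  -7.1   4.7] 19.20545155516411
```

View pics/scene3.png

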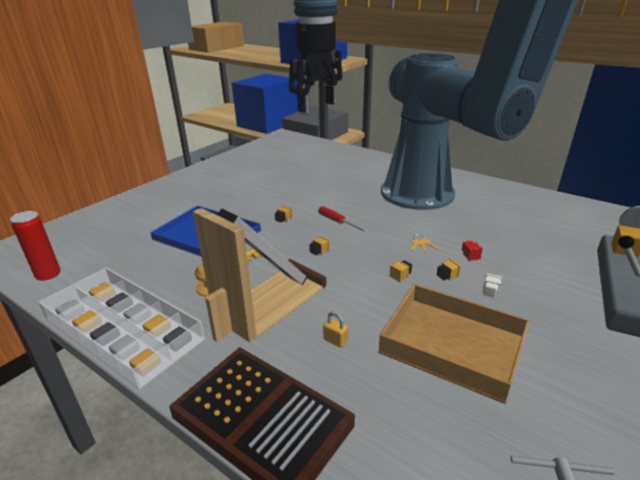

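The level leans in the rest, top at the wall (228,215) and foot behind the strip (305,275). The four stops, with their noses, are still in place at (283,214), (320,245), (401,270) and (450,269). The plain red (472,250) and white (492,285) ones are the look-alikes. Next is a wrist view of the first stop.

```bash
cat > look.py <<'E'
from h import *
from cell import bot
np.set_printoptions(suppress=True,precision=1)
def look(xy,yaw,name=None):
    y=(yaw+np.pi/2)%np.pi-np.pi/2
    js=[bot.solve_ik([*xy,200],q(down(t))) for t in (y,y+np.pi)]
    js=[j for j in js if j is not None]; bot.goto_joints(min(js,key=lambda j:abs(j[5])))
    c,Rt=wrist(bot,name); return c,Rt,stops(c,Rt,amin=300)
if __name__=="__main__":
    c,Rt,S=look((435.9,-50.9),-.13,"w1")
    for s in S: print(*s)
    print(Rt[1])
E
python3 look.py
```

```text
[313. 214.] 1037 [336. 213.] 463 [436.9 -51.7] -0.15 44 37
[269. 372.] 892 [289. 368.] 492 [ 364.2 -223.3] -0.11 49 57
[447.1  28.1 344. ]
```

View pics/w1.png

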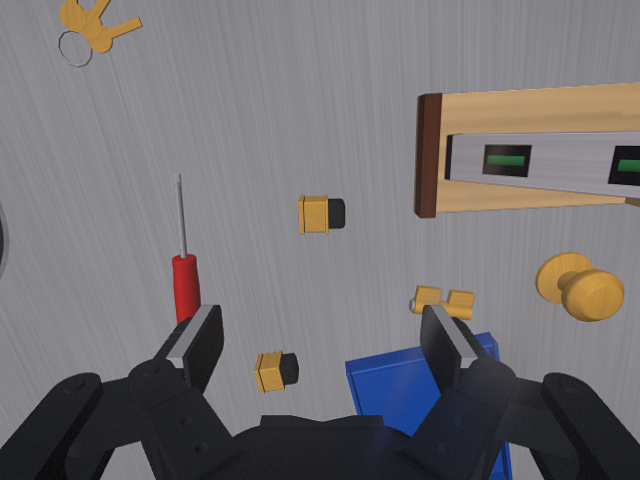

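The stop is at (322,213), within 1 mm of the top-view estimate, and nothing is close to it. Pinch and pick.

```bash
cat > sort1.py <<'E'
import sys
from look import *
TRAY=((535.,-335.5),np.radians(6.5)); BOX=((549.2,335.4),np.radians(5.4))
SL=[(-36,-48),(36,-48),(-36,48),(36,48),(0,-48),(0,48)]
def best(p,ys):
    js=[(bot.solve_ik(list(p),q(down(y+k*np.pi)))) for y in ys for k in(-1,0,1)]; js=[j for j in js if j is not None]
    return min(js,key=lambda j:abs(j[5]))
def pick(xy,yaw,name=None):
    c,Rt,S=look(xy,yaw,name); S=[s for s in S if np.hypot(*(s[4]-xy))<70 and s[6]<60]
    if not S: print("not seen"); return None
    s=min(S,key=lambda s:np.hypot(*(s[4]-xy))); print("seen",s[4],s[5],s[6],s[7])
    xy,yaw=s[4],s[5]
    bot.goto_joints(best([*xy,100],[yaw]))
    bot.gripper_to(0.85)
    if bot.move_linear([*xy,3],90,threshold=12): print("CONTACT",bot.current_tcp_pos()); 
    bot.gripper_to(0.0); w=bot.current_grip_width(); bot.pause(.3); w2=bot.current_grip_width()
    bot.move_linear([*xy,130],150); w3=bot.current_grip_width()
    print("widths",w,w2,w3,bot.current_grip_force(),"t",bot.current_time_s()); return w3
def place(B,slot):
    (cx,cy),a=B; x,y=slot; p=[cx+x*np.cos(a)-y*np.sin(a),cy+x*np.sin(a)+y*np.cos(a)]
    bot.goto_joints(best([*p,130],[a+np.pi/2])); print("hold",bot.current_grip_width())
    if bot.move_linear([*p,11],110,threshold=12): print("CONTACT",bot.current_tcp_pos())
    bot.gripper_to(0.8); bot.pause(.2); bot.move_linear([*p,150],180); bot.gripper_to(1.0); print("t",bot.current_time_s())
E
python3 - <<'E'
from sort1 import *
pick((435.9,-50.9),-.13)
E
```

```text
seen [436.9 -51.5] -0.16 44 38
widths 0.481652824869228 0.4837804494777726 0.4873873689405592 60.40613651275635 t 17.6333
```

Width 0.487 is about 42.4 mm, scaled from the level's 40 mm reading of 0.46. The give is under 2 mm, so this stop is hard and goes in the box. Then I pinch the second one.

```bash
python3 - <<'E'
from sort1 import *
place(BOX,SL[0])
pick((409.3,158.5),2.9)
E
```

```text
hold 0.4856769566896331
t 21.9833
seen [411.2 158.6] 2.95 44 38
widths 0.4104024895520266 0.4118115426835969 0.40622702146912143 59.89257216453552 t 27.2667
```

Width 0.406 is about 35 mm, so this one is soft and goes in the tray. I route via (420,-200) to keep clear of the rest.

```bash
python3 - <<'E'
from sort1 import *
bot.goto_joints(best([380,-190,180],[TRAY[1]+np.pi/2]))
place(TRAY,SL[0])
pick((367.7,-226.2),0.03)
E
```

```text
hold 0.4090356482844221
t 32.6333
seen [ 363.2 -228.1] -0.01 45 39
widths 0.41356082157341034 0.41367235901718424 0.409367237947131 60.06283164024353 t 37.75
```

Soft, into the tray. Then the fourth stop, at top-view (227,302), well clear of the white (186,300) and red (219,347) look-alikes.

```bash
python3 - <<'E'
from sort1 import *
place(TRAY,SL[3])
bot.goto_joints(best([380,-190,200],[0]))
bot.goto_joints(best([380,190,200],[-.4]))
pick((354.9,242.),-.46,"w4")
E
```

```text
hold 0.40815713554055433
t 42.3
seen [355.6 243.3] -0.47 44 38
widths 0.4111811094154022 0.41009398645831957 0.4092898418506163 60.02906799316406 t 49.2333
```

View pics/w4.png

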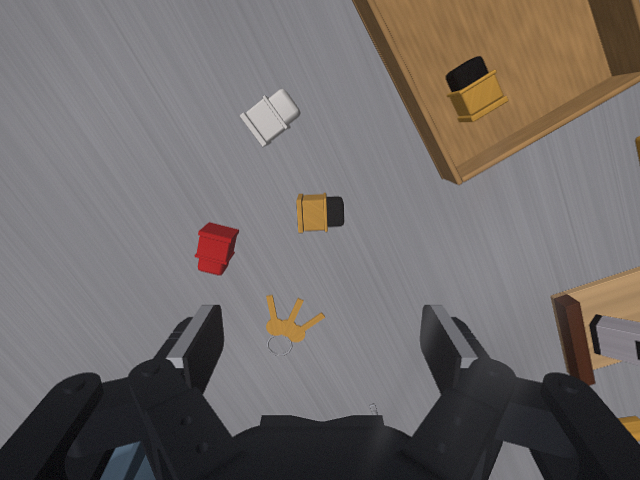

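The fourth stop, at (320,212), was picked between the white (270,117) and red (217,247) look-alikes. The first stop lies in the box at (475,90). The fourth is soft, so it goes in the tray, followed by a final check with the arm out of the way.

```bash
python3 - <<'E'
from sort1 import *
bot.goto_joints(best([380,190,200],[0])); bot.goto_joints(best([380,-190,200],[TRAY[1]+np.pi/2]))
place(TRAY,SL[2])
bot.goto_joints(best([380,-190,250],[0]))
bot.goto_joints([-1.32,.181,1.607,0,1.354,-.206]); a=bot.camera("top")["img"]
bot.goto_joints([1.6,.181,1.607,0,1.354,-.206]); b=bot.camera("top")["img"]; c=bot.camera("scene"); pickle.dump(c,open("scene9.pkl","wb"))
cv2.imwrite("pics/end.png",cv2.resize(np.vstack([a,b]),(440,600) if 0 else (400,600))[:,:,::-1])
cv2.imwrite("pics/end.png",np.vstack([np.hstack([a[60:360,30:430],a[60:360,230:630]]),np.hstack([b[180:480,230:630],c["img"][150:450,30:430]])])[:,:,::-1])
E
```

```text
hold 0.4062622242823731
t 55.0917
```

View pics/end.png

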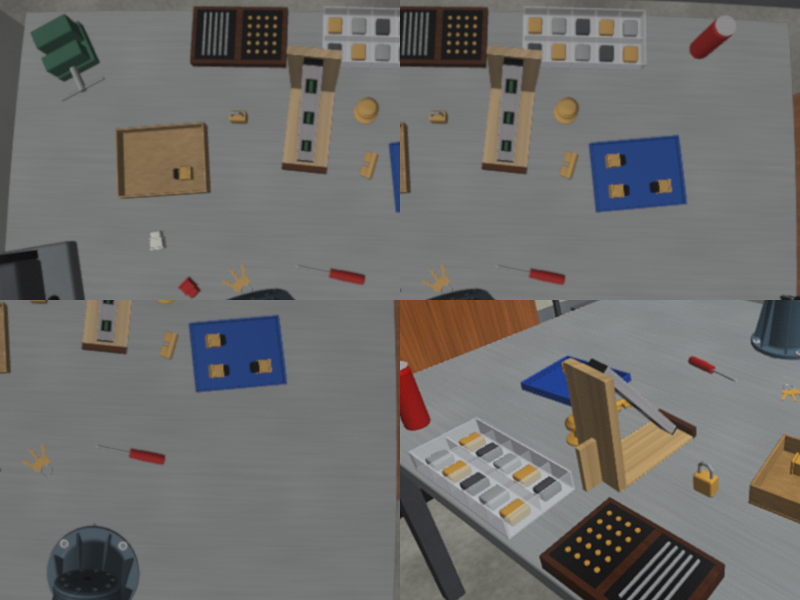

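The end picture shows three stops in the tray at (614,160), (619,190) and (661,186), and one in the box at (183,173). The level leans in its rest, the bystanders are in place, and no loose stops remain. Handing in.

```bash
python3 -c "
from cell import bot
print(bot.current_wrist_force(),bot.current_time_s()); print(bot.sign_off())"; python3 chk.py scene9.pkl 0 52 94 124.5 | head -1
```

```text
[0.2681436  0.10177262 0.22252322] 61.8333
the job is handed in; nothing more can be done
None
1299 s [-146.  -143.   145.8  151.5] y [-17.9  19.2  21.9]
```

The job is handed in at about 62 s: the level leans in its rest, the three soft stops are in the kit tray, the one hard stop is in the scrap box, and everything else is where it was. The hand-in call returned no verdict.

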